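# Clear the drill jig and hold its index plunger out

## Robot

A 7-joint arm with a two-finger parallel gripper is mounted at the origin on the work surface. World frame = base frame: x ahead of the robot, y to its left, z up, the work surface at z = 0. Lengths are in m, angles in rad, forces in N, time in s.
With the tool pointing down it reaches from about 0.4 to 0.85 m from the base axis. Payload 4.4 kg.
Tool frame: the origin (TCP) lies midway between the tips of the shut fingers; the grasp point (between the pads) lies 19 mm behind it; y points along the fingers, z is the direction in which the jaws open and shut, and the axes are right-handed (so a half turn about y gives the same grasp; the last joint's range is limited). The gripper opens to 94 mm and grips with 3 to 60 N. Pads are 16 mm wide; open, the fingers measure 119 mm over their backs; the gripper's body (75 mm by 177 mm) begins 78 mm behind the grasp point.
Start: joints at [-1.231, 0.628, 0.038, 1.517, -0.027, 0.996, -0.02], TCP at [0.257, 0.597, 0.205] pointing down, gripper open.
Joint ranges: [-3.06, 3.06], [-0.37, 2.12], [-1.25, 1.32], [0.18, 2.47], [-1.1, 4.24], [0.23, 1.98], [-2.94, 2.94]. Speed limits (rad/s): [2.57, 2.57, 3.14, 3.14, 3.14, 3.14, 3.14].

## Interface

Orientations are given as a unit quaternion [w, x, y, z].
In Python, from station import bot, eyes gives the robot as it stands.
- The arm moves only by the tool arm_command, never from a script. Its argument "deltas" is a list of rows, each an object with "grip": the opening, from 0 (shut) to 1 (fully open); "linear": the shift along the tool's x, y, z in mm, a list of three; "twist": the turn, a rotation vector about the tool's x, y, z in rad, a list of three. A call has 1 to 10 rows; each row shifts and turns the commanded pose from where the row before left it, along the tool's axes as they then stand; what a row does not reach is not made up. A row lasts 1/12 s, in which the tool goes at most 41.7 mm and 7.16 degrees, less where a joint would pass 70% of its speed; a pose out of reach is approached as far as the arm can. A call with a gripper value outside its range is refused whole. The fingers move at their own pace and stop on an object; "newtons" is the grip in N (left out, the last holds). Time passes only in rows, so rows that do not move let the fingers close. It gives the time, the measured TCP pose, the force and the opening at its end, in the units of the state.
- bot.sense(): the state, without advancing time (a new reading comes with each control period).
- eyes.read_camera(name): name is "side" or "top" or "wrist"; returns a dict with "frame" (400x640x3 uint8, red, green, blue), "vertical_fov" (degrees; the focal length in pixels is half the picture's height over the tangent of half this angle, whatever the lens; pixels are square), "cx", "cy" (the principal point, pixels), "k1" (the pictures are not rectified: a ray, as slopes to the right and down, at radius r is drawn at 1 + k1 r^2 times it, then the intrinsics apply), "R" (3x3) and "t" (3): a world point X has camera coordinates R X + t; the wrist camera has in their place "hand_eye" (4x4, takes a point from camera to tool coordinates, whose origin is the TCP and whose axes are the tool frame's). Camera axes: x right, y down, z forward; pixel columns grow to the right and rows downward; lengths in m; the calibration is good to about 2 mm. A picture is of the moment at which its call begins: read the wrist's pose just before it. There is no depth.
- bot.hand_in(): hands the job in, once; it reports no verdict.
The state is a dict: "clock": time; "q": joint angles; "joint_velocities": joint speeds; "tau": joint torques, N m; "eef_pos": TCP position; "tool_rot": TCP orientation; "ft_force": force on the tool from outside, world axes, zero at the start; "ft_torque": the same for the moment, N m; "grip_width": finger opening in m.
Only numpy, scipy, OpenCV 4.12 (cv2) and the standard library are available. Lean on these libraries where they do the work, as an engineer would, in place of code of your own. Each camera call takes 0.05 s, during which the arm holds its last target.

## Task

A colleague is about to turn the round table of the indexing drill jig to its next hole. First lift the open carton of screws off the wooden disc and stand it upright on the open bench beside the jig, without dropping or tipping it; only then pull the jig's sprung index plunger straight up by its knob as far as it goes, and finish while still holding it there, pin clear of its hole. Leave the screwdriver, pencil and battery pack where they lie.

Things in the scene. Friction and masses are not known exactly. Their poses are not given: they have to be found in the camera images.
- drill_jig: Indexing drill jig screwed to the bench, immovable. Grey iron base plate 284 (its x) x 230 (its y) x 18 mm high. Origin: on the bench under the middle of the plate, on the axis of the round table. The plunger bracket stands at its -x side, roughly towards the robot: arm 36 mm wide along y, from x = -130 to -74, top 64 mm above the bench; lock nut (diameter 26) on it up to 69 mm.
- disc_top (a point): Centre of the top of the beech disc (diameter 140, 22 mm thick), 56 mm above the bench, on the round aluminium table (diameter 212, top 34 mm above the bench, twelve index holes on a 92 mm radius; the plunger's pin locks it). The drill-guide arm reaches in over it from jig x = 133 to 41 mm, 36 mm wide, with its bush up to 82 mm above the bench.
- plunger_knob (a point): Black round pull knob of the sprung index plunger, over the table's rim at jig x = -92 mm, y = 0. Point: on its axis, 92 mm above the bench when seated. Knob diameter 33 mm, straight from 10 mm below to 6 mm above this point, rounded to its top 10 mm above; below is a 20 mm neck, down to 22 mm below this point. It slides straight up; pin and knob are one piece.
- plunger (a joint): Lift of the plunger, m: 0 = seated, pin 10 mm deep in its hole; 0.015 = fully back against its stop, pin tip 5 mm above the round table. A spring pushes it down: pull of about 7.5 N to start it, 13.5 N at the stop. It drops back in when let go. The knob bears a firm grip (60 N is fine).
- screw_carton_mid (a point): Open cardboard carton of screws, 80 (its x) x 50 (its y) x 45 mm high, 0.3 to 0.45 kg, standing on the beech disc with one short end 4 to 20 mm from the plunger knob. Point: its centre, 22.5 mm above its underside; z up. Its sides are stiff: grip it across the 50 mm width with a firm grip (35 N is fine).
- screwdriver: Screwdriver, 210 mm long, lying on the bench along its x; handle diameter 26 towards -x. Origin: middle of its length, underside. Leave it alone.
- pencil: Flat carpenter's pencil, 178 x 14 x 8 mm, lying on the bench along its x. Origin: about the middle, underside. Leave it alone.
- battery: Battery pack of a cordless drill, 115 (its x) x 72 (its y) x 62 mm high, on the bench. Origin: centre of its underside. Leave it alone.
Mind the look-alikes: they are no part of the job. Of the things like the part that bears screw_carton_mid, leave any that is purple; of the rest the smaller one is meant.

How it is judged:
On the way, in this order (a step that is already met when the one before it is completed fails the run):
1. the carton stands upright on the bench, off the jig and let go (height (world z) of screw_carton_mid below 0.0275 m and angle between screw_carton_mid's own z axis and vertical below 0.1 rad and contact force between screw_carton and drill_jig below 0.1 N and contact force between the fingers and screw_carton below 0.1 N and linear speed of screw_carton below 0.02 m/s), for 0.3 s.
2. the plunger is pulled fully back (value of joint plunger above 0.013 m and contact force between the fingers and plunger above 3 N), for 0.5 s.
At the end, for the whole second after the job is handed in: Fingers hold the plunger lifted over 13 of its 15 mm, nothing else bearing on it; the carton stands upright (within 6 degrees) and still on the bench, released, not touching the jig; screwdriver, pencil and battery pack within 25 mm of where they lay (all of step 1 and all of step 2 and contact force between each of screw_carton, screwdriver, pencil, battery and plunger below 0.1 N and distance of each of screwdriver, pencil, battery from where it was at the start of the episode below 0.025 m); the arm keeps its last pose, push and grip.
It fails at once if the plunger is lifted while the carton is not yet down on the bench (value of joint plunger above 0.005 m and height (world z) of screw_carton_mid above 0.04 m).
It fails at once if the carton is tipped (over 30 degrees) (angle between screw_carton_mid's own z axis and vertical above 0.52 rad).
It fails at once if the carton is dropped on the bench (over 0.6 m/s just above it) (height (world z) of screw_carton_mid below 0.045 m and linear speed of screw_carton above 0.6 m/s).
It fails at once if a bystander is shoved away (distance of any of screwdriver, pencil, battery from where it was at the start of the episode above 0.025 m).
It also fails if it takes over 61 s, if anything falls off the work surface, if the arm or the gripper's body presses on something with over 40 N, if the wrist force passes 120 N, or if a joint passes its speed limit or range.

## Working session

There is one attempt and no reset: what is moved stays moved. The work goes in short steps, Python scripts to look and compute and a tool call to move; the robot and the scene stay as the last step left them, time stands still between calls to the robot, and variables do not carry over. Pictures are saved under pics/ and viewed, and the job is handed in when it is done.

Besides the shell and the picture viewer there is one more tool, called after "Request:" in YAML: its name, and indented under it one key for each argument. arm_command: Moves the arm, as the interface text tells. Its arguments: {"type":"object","properties":{"deltas":{"type":"array","items":{"type":"object","properties":{"grip":{"type":"number"},"linear":{"type":"array","items":{"type":"number"}},"twist":{"type":"array","items":{"type":"number"}}}}},"newtons":{"type":"number"}},"required":["deltas"]}

```bash
mkdir -p pics; ls; python3 - <<'E'
from station import bot, eyes
import cv2
s=bot.sense(); print(s)
for n in ["side","top","wrist"]:
    c=eyes.read_camera(n); cv2.imwrite(f"pics/{n}0.png",c["frame"][:,:,::-1])
    print(n,{k:v for k,v in c.items() if k!="frame"})
E
```

```text
pics
{'clock': 0.0, 'q': array([-1.23082063,  0.62934265,  0.0384525 ,  1.51835374, -0.02698261,
        0.9962995 , -0.02000908]), 'joint_velocities': array([-9.73338683e-05, -6.10521579e-05,  1.91933772e-04,  3.27638721e-04,
        1.11526193e-03, -9.62615065e-04, -4.75737118e-04]), 'tau': array([ 6.18443173e-04, -5.49745345e+01,  1.14323560e+00, -1.86633611e+01,
       -5.24183444e-02,  2.36648368e-02,  1.55113244e-04]), 'eef_pos': array([0.2562972 , 0.59661253, 0.20456114]), 'tool_rot': array([-0.69194649,  0.69325807, -0.14260238,  0.14236522]), 'ft_force': array([-0.58582303,  0.0463202 ,  0.1472716 ]), 'ft_torque': array([-0.02355771,  0.00991491,  0.02875126]), 'grip_width': 0.09428177810540722}
side {'vertical_fov': 43.38705028186758, 'cx': 316.8447807781124, 'cy': 194.5638134624053, 'k1': -0.05550433195978859, 'R': array([[ 0.8808667 , -0.47301763, -0.01811596],
       [-0.36704677, -0.65835689, -0.65714753],
       [ 0.2989156 ,  0.58550878, -0.75354425]]), 't': array([-0.43182704,  0.24473693,  1.27566932])}
top {'vertical_fov': 49.7402595905537, 'cx': 321.4279140302552, 'cy': 197.98436160019835, 'k1': -0.06714631223841341, 'R': array([[ 0.0935391 , -0.99561149, -0.00286164],
       [-0.97304952, -0.09081014, -0.21196261],
       [ 0.21077254,  0.02261131, -0.97727359]]), 't': array([-0.03942869,  0.489499  ,  1.1449696 ])}
wrist {'vertical_fov': 60.281980800961584, 'cx': 317.5766090972915, 'cy': 197.84764504826208, 'k1': -0.023893334480443142, 'hand_eye': array([[ 8.87181160e-04,  9.64146345e-01,  2.65369626e-01,
        -7.67402018e-02],
       [ 1.11976742e-03, -2.65370521e-01,  9.64145856e-01,
        -1.79480568e-01],
       [ 9.99998980e-01, -5.58219777e-04, -1.31505140e-03,
        -1.97273230e-04],
       [ 0.00000000e+00,  0.00000000e+00,  0.00000000e+00,
         1.00000000e+00]])}
```

View pics/side0.png

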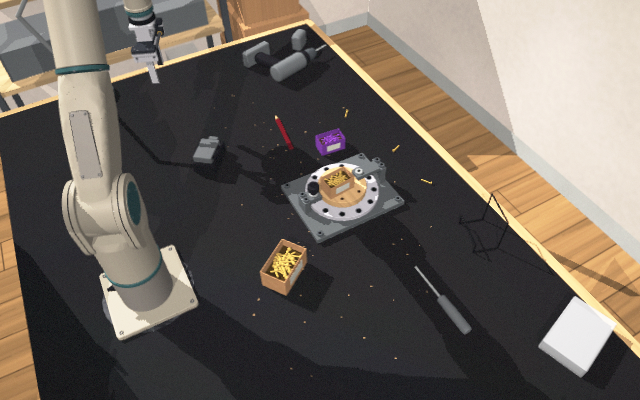

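View pics/top0.png

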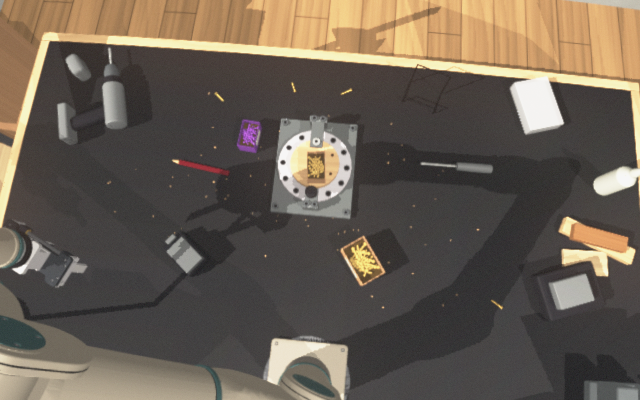

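View pics/wrist0.png

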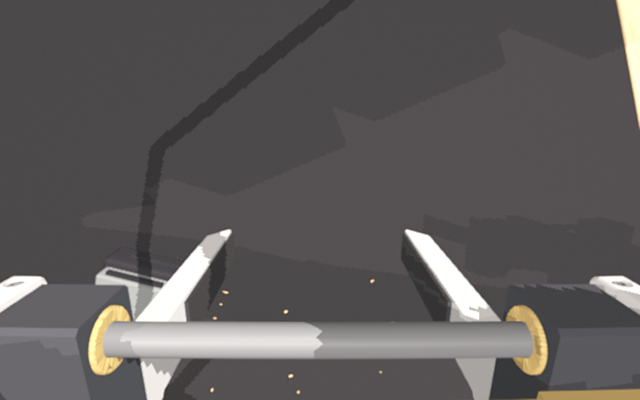

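Candidates for the carton: purple one at top (249,135), which is excluded; large kraft one on the bench at top (362,260); small kraft one on the disc at top (316,167), which is the smaller non-purple one and so my choice. I'll check it in a close crop.

```bash
cat > h.py <<'E'
import numpy as np, cv2
from scipy.spatial.transform import Rotation as Ro
def K(c):
    f=200/np.tan(np.radians(c["vertical_fov"])/2); return np.array([[f,0,c["cx"]],[0,f,c["cy"]],[0,0,1.]])
def pose(c,s=None):
    if "R" in c: return c["R"],c["t"]
    q=s["tool_rot"]; Rt=Ro.from_quat([q[1],q[2],q[3],q[0]]).as_matrix()
    H=c["hand_eye"]; Rc=Rt@H[:3,:3]; o=Rt@H[:3,3]+s["eef_pos"]
    return Rc.T,-Rc.T@o
def pix(c,P,s=None):
    R,t=pose(c,s); return cv2.projectPoints(np.atleast_2d(np.float64(P)),cv2.Rodrigues(R)[0],t,K(c),np.array([c["k1"],0,0,0]))[0][:,0]
def atz(c,uv,z,s=None):
    R,t=pose(c,s); n=cv2.undistortPointsIter(np.float64(uv).reshape(-1,1,2),K(c),np.array([c["k1"],0,0,0]),None,None,(3,50,1e-10))[:,0]
    d=np.c_[n,np.ones(len(n))]@R; o=-R.T@t
    return o+d*((np.broadcast_to(z,len(n))-o[2])/d[:,2])[:,None]
E
python3 - <<'E'
import cv2
for n,(x,y,w,h) in {"top":(225,105,150,120),"side":(270,120,150,125)}.items():
    i=cv2.imread(f"pics/{n}0.png")[y:y+h,x:x+w]
    cv2.imwrite(f"pics/{n}0c.png",cv2.resize(i,None,fx=5,fy=4.8 if n=="side" else 5,interpolation=cv2.INTER_CUBIC))
E
```

```text
(no output)
```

View pics/top0c.png

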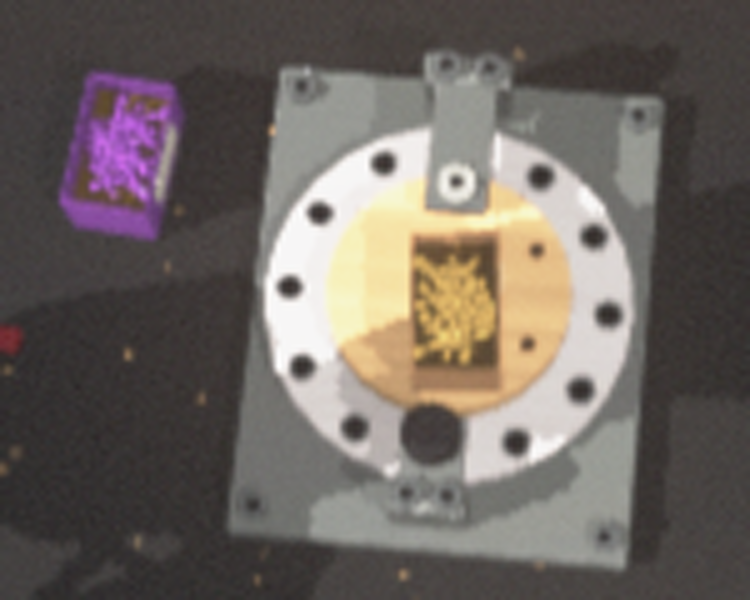

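View pics/side0c.png

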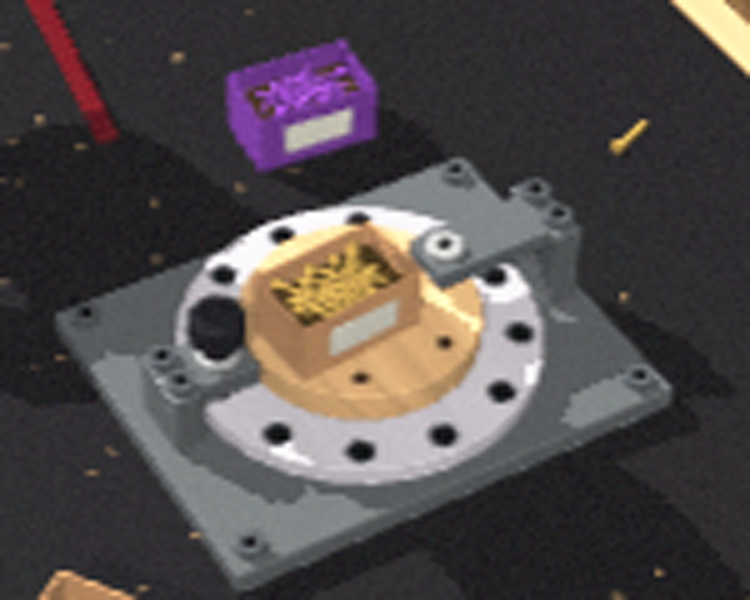

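```bash
python3 - <<'E'
from h import *
from station import eyes
c=eyes.read_camera("top");d=eyes.read_camera("side")
T=lambda l:np.array(l)/5+[225,105]-0.4
S=lambda l:np.array(l)/[5,4.8]+[270,120]-0.4
np.set_printoptions(precision=4,suppress=True)
print("cam",-c["R"].T@c["t"],-d["R"].T@d["t"])
p=atz(c,T([(280,68),(663,97),(628,568),(230,533)]),.018);print(p,p.mean(0))
e=p[0]-p[3]+p[1]-p[2];print("yaw",np.degrees(np.arctan2(e[1],e[0])),np.linalg.norm(p-np.roll(p,1,0),axis=1))
p=atz(d,S([(455,158),(672,393),(240,590),(57,318)]),.018);print("side",p,p.mean(0))
e=p[0]-p[3]+p[1]-p[2];print("yaw",np.degrees(np.arctan2(e[1],e[0])))
print("knob",atz(c,T([(432,434)]),.100),atz(d,S([(216,320)]),.094))
p=atz(c,T([(413,235),(500,235),(501,368),(412,365)]),.101);print("carton",p,p.mean(0))
print(atz(c,T([(412,388),(501,391)]),.056))
p=atz(d,S([(375,226),(422,272),(294,325),(245,278)]),.101);print("carton side",p,p.mean(0))
print("screws tool etc: battery",atz(c,[(184,253)],.062),"pencil",atz(c,[(173,161),(228,173)],.008),"sd",atz(c,[(421,164),(492,169)],.013),"purple",atz(c,[(249,135)],.045),"big",atz(c,[(362,260)],.05))
E
```

```text
cam [ 0.2387 -0.0207  1.2226] [ 0.0889 -0.7901  1.1143]
[[ 0.7299  0.1514  0.018 ]
 [ 0.7325 -0.0777  0.018 ]
 [ 0.4478 -0.0793  0.018 ]
 [ 0.4468  0.1474  0.018 ]] [0.5892 0.0354 0.018 ]
yaw 0.5668400799918447 [0.2831 0.2291 0.2847 0.2267]
side [[ 0.7252  0.1485  0.018 ]
 [ 0.7286 -0.0824  0.018 ]
 [ 0.4451 -0.089   0.018 ]
 [ 0.4477  0.1432  0.018 ]] [0.5866 0.0301 0.018 ]
yaw 1.2296579244925614
knob [[0.4961 0.0347 0.1   ]] [[0.4982 0.0346 0.094 ]]
carton [[0.6058 0.056  0.101 ]
 [0.6102 0.0087 0.101 ]
 [0.5356 0.0013 0.101 ]
 [0.5328 0.0491 0.101 ]] [0.5711 0.0288 0.101 ]
[[0.5314 0.0506 0.056 ]
 [0.5343 0.001  0.056 ]]
carton side [[0.6081 0.0508 0.101 ]
 [0.6121 0.0063 0.101 ]
 [0.5305 0.005  0.101 ]
 [0.5246 0.0498 0.101 ]] [0.5688 0.028  0.101 ]
screws tool etc: battery [[0.303  0.3617 0.062 ]] pencil [[0.5714 0.456  0.008 ]
 [0.5497 0.2869 0.008 ]] sd [[ 0.628  -0.2735  0.013 ]
 [ 0.633  -0.484   0.013 ]] purple [[0.659  0.2328 0.045 ]] big [[ 0.3311 -0.1187  0.05  ]]
```

```bash
cat >> h.py <<'E'
def rot(s):
    q=s["tool_rot"]; return Ro.from_quat([q[1],q[2],q[3],q[0]]).as_matrix()
def goal(yaw):
    "tool x along heading yaw(deg), y down"
    a=np.radians(yaw); x=np.array([np.cos(a),np.sin(a),0]); y=np.array([0,0,-1.]); return np.c_[x,y,np.cross(x,y)]
def rel(s,pos,yaw):
    R=rot(s); G=goal(yaw)
    return R.T@(np.array(pos)-s["eef_pos"])*1000, Ro.from_matrix(R.T@G).as_rotvec()
E
python3 - <<'E'
from h import *
from station import bot
np.set_printoptions(precision=4,suppress=True)
s=bot.sense();print(rot(s))
for y in (0,180,3): print(rel(s,[.57,.03,.2],y))
E
```

```text
[[ 0.9188 -0.0003  0.3948]
 [-0.3948 -0.0008  0.9188]
 [-0.     -1.     -0.0008]]
(array([ 511.8981,    5.3647, -397.1448]), array([ 0.0008, -0.4058, -0.0002]))
(array([ 511.8981,    5.3647, -397.1448]), array([0.0002, 2.7358, 0.0011]))
(array([ 511.8981,    5.3647, -397.1448]), array([ 0.0008, -0.4582, -0.0002]))
```

Request:
arm_command:
  deltas:
    - {"grip": 1,"linear": [24,0,-31],"twist": [0,-0.1,0]}
    - {"grip": 1,"linear": [24,0,-31],"twist": [0,-0.1,0]}
    - {"grip": 1,"linear": [24,0,-31],"twist": [0,-0.1,0]}
    - {"grip": 1,"linear": [22,0,-32],"twist": [0,-0.1,0]}
    - {"grip": 1,"linear": [20,0,-34],"twist": [0,-0.03,0]}
    - {"grip": 1,"linear": [18,0,-35],"twist": [0,0,0]}
    - {"grip": 1,"linear": [18,0,-35],"twist": [0,0,0]}
    - {"grip": 1,"linear": [18,0,-35],"twist": [0,0,0]}
    - {"grip": 1,"linear": [18,0,-35],"twist": [0,0,0]}
    - {"grip": 1,"linear": [18,0,-35],"twist": [0,0,0]}

```text
clock: 1.08
eef_pos: [0.4302, 0.2444, 0.2057]
tool_rot: [0.707, -0.707, -0.009, 0.008]
ft_force: [-0.3, -1.0, 0.2]
grip_width: 0.0937
```

```bash
python3 - <<'E'
from h import *
from station import bot
np.set_printoptions(precision=4,suppress=True)
s=bot.sense();print(s["clock"],s["eef_pos"],s["q"],rel(s,[.545,.03,.19],3))
E
```

```text
1.0833 [0.4302 0.2444 0.2057] [-0.5271  0.408  -0.0642  1.9397  0.0357  0.7945  0.9841] (array([ 109.5192,   15.6591, -217.1503]), array([-0.0002, -0.0281,  0.0004]))
```

Request:
arm_command:
  deltas:
    - {"grip": 1,"linear": [18,2,-35],"twist": [0,-0.01,0]}
    - {"grip": 1,"linear": [18,3,-35],"twist": [0,-0.01,0]}
    - {"grip": 1,"linear": [18,3,-35],"twist": [0,0,0]}
    - {"grip": 1,"linear": [18,3,-35],"twist": [0,0,0]}
    - {"grip": 1,"linear": [15,3,-32],"twist": [0,0,0]}
    - {"grip": 1,"linear": [10,2,-20],"twist": [0,0,0]}
    - {"grip": 1,"linear": [0,0,0],"twist": [0,0,0]}
    - {"grip": 1,"linear": [0,0,0],"twist": [0,0,0]}

```text
clock: 1.75
eef_pos: [0.5341, 0.0568, 0.1891]
tool_rot: [-0.707, 0.707, 0.014, -0.015]
ft_force: [-0.6, 0.7, 0.5]
grip_width: 0.0943
```

```bash
python3 - <<'E'
from h import *
from station import bot,eyes
np.set_printoptions(precision=4,suppress=True)
s=bot.sense();print(s["clock"],s["eef_pos"],s["q"],rel(s,[.57,.03,.066],3))
c=eyes.read_camera("wrist");cv2.imwrite("pics/w1.png",c["frame"][:,:,::-1])
import pickle;pickle.dump((s,c),open("w1.pkl","wb"))
E
```

```text
1.75 [0.5341 0.0568 0.1891] [-0.1263  0.4872 -0.0465  1.8507  0.0302  0.805   1.4233] (array([ 34.8707, 123.1078, -28.198 ]), array([ 0.0001, -0.0115, -0.0006]))
```

View pics/w1.png

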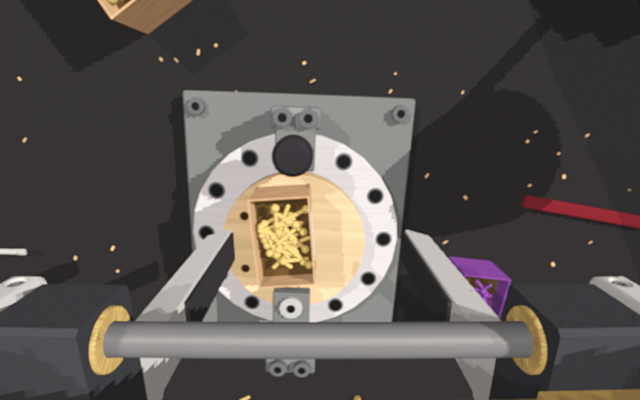

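```bash
python3 - <<'E'
import cv2
i=cv2.imread("pics/w1.png")[120:320,180:420]
cv2.imwrite("pics/w1c.png",cv2.resize(i,(720,600),interpolation=cv2.INTER_CUBIC))
E
```

```text
(no output)
```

View pics/w1c.png

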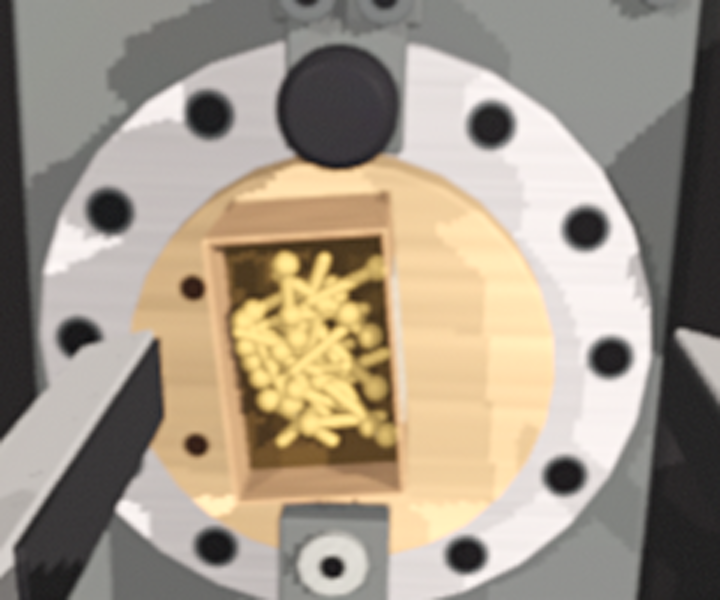

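```bash
python3 - <<'E'
from h import *
import pickle
s,c=pickle.load(open("w1.pkl","rb"))
np.set_printoptions(precision=4,suppress=True)
W=lambda l:np.array(l)/3+[180,120]-0.33
R,t=pose(c,s);print("cam",-R.T@t)
p=atz(c,W([(204,242),(388,236),(402,490),(240,500)]),.101,s);print(p,p.mean(0))
print(np.linalg.norm(p-np.roll(p,1,0),axis=1), np.degrees(np.arctan2(*((p[3]+p[2]-p[0]-p[1])[[1,0]]))))
print(atz(c,W([(232,205),(388,193)]),.056,s))
print("knob",atz(c,W([(338,102)]),.100,s),atz(c,W([(278,102),(398,102),(338,44)]),.1,s))
print("bush",atz(c,W([(333,564)]),.082,s))
p=atz(c,[(184,91),(414,100)],.018,s);print("plate",p)
E
```

```text
cam [0.4574 0.0533 0.3687]
[[ 0.5351 -0.0005  0.101 ]
 [ 0.5314  0.049   0.101 ]
 [ 0.6072  0.0556  0.101 ]
 [ 0.6124  0.0088  0.101 ]] [0.5715 0.0282 0.101 ]
[0.0779 0.0496 0.0761 0.0471] 5.908434263201253
[[ 0.5358 -0.0006  0.056 ]
 [ 0.53    0.0478  0.056 ]]
knob [[0.496  0.0348 0.1   ]] [[0.4966 0.0191 0.1   ]
 [0.4954 0.0504 0.1   ]
 [0.4811 0.0345 0.1   ]]
bush [[0.6448 0.0349 0.082 ]]
plate [[ 0.4504 -0.0782  0.018 ]
 [ 0.45    0.1474  0.018 ]]
```

```bash
python3 - <<'E'
from h import *
from station import bot
np.set_printoptions(precision=4,suppress=True)
s=bot.sense();print(rel(s,[.571,.0283,.066],6))
E
```

```text
(array([ 36.1599, 123.2533, -31.9593]), array([-0.0008, -0.0609, -0.0007]))
```

Request:
arm_command:
  deltas:
    - {"grip": 1,"linear": [12,0,-11],"twist": [0,0,0]}
    - {"grip": 1,"linear": [12,5,-11],"twist": [0,0,0]}
    - {"grip": 1,"linear": [12,15,-10],"twist": [0,-0.03,0]}
    - {"grip": 1,"linear": [0,20,0],"twist": [0,-0.03,0]}
    - {"grip": 1,"linear": [0,20,0],"twist": [0,0,0]}
    - {"grip": 1,"linear": [0,0,0],"twist": [0,0,0]}
    - {"grip": 1,"linear": [0,0,0],"twist": [0,0,0]}

```text
clock: 2.38
eef_pos: [0.5701, 0.0297, 0.129]
tool_rot: [0.706, -0.706, -0.037, 0.039]
ft_force: [0.1, -0.3, 0.7]
grip_width: 0.094
```

```bash
python3 - <<'E'
from h import *
from station import bot,eyes
np.set_printoptions(precision=4,suppress=True)
s=bot.sense();print(s["eef_pos"],rel(s,[.571,.0283,.066],6))
c=eyes.read_camera("wrist");cv2.imwrite("pics/w2.png",c["frame"][:,:,::-1])
c=eyes.read_camera("side");cv2.imwrite("pics/s2.png",cv2.resize(c["frame"][100:260,240:440,::-1],None,fx=3.5,fy=3.5,interpolation=2))
E
```

```text
[0.5701 0.0297 0.129 ] (array([ 0.8673, 63.0376, -1.51  ]), array([-0.001 ,  0.002 , -0.0024]))
```

View pics/w2.png

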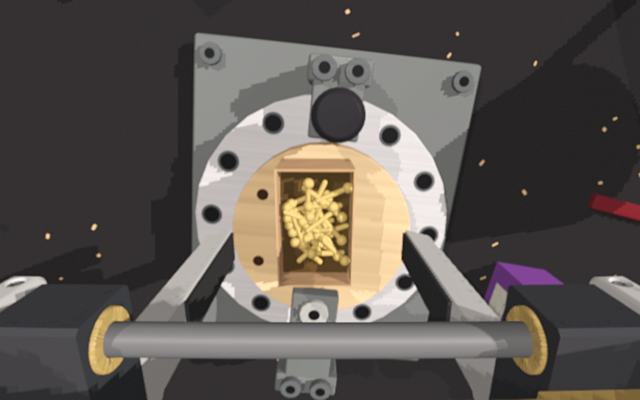

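View pics/s2.png

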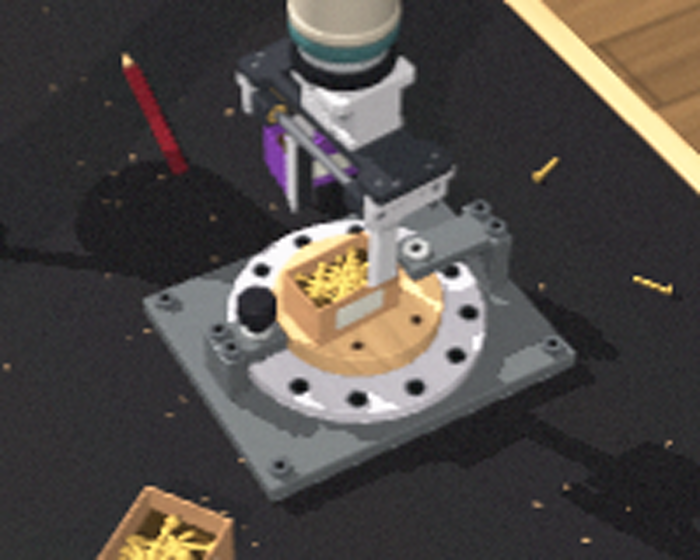

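The carton's sides run straight down the wrist image (columns 275 to 353), midway between the fingers. I'll descend and grip.

Request:
arm_command:
  deltas:
    - {"grip": 1,"linear": [0.5,15,-1],"twist": [0,0,0]}
    - {"grip": 1,"linear": [0,20,0],"twist": [0,0,0]}
    - {"grip": 1,"linear": [0,16,0],"twist": [0,0,0]}
    - {"grip": 1,"linear": [0,9,0],"twist": [0,0,0]}
    - {"grip": 1,"linear": [0,0,0],"twist": [0,0,0]}
    - {"grip": 1,"linear": [0,0,0],"twist": [0,0,0]}
  newtons: 35

```text
clock: 2.98
eef_pos: [0.5724, 0.0272, 0.0702]
tool_rot: [0.706, -0.706, -0.037, 0.037]
ft_force: [0.1, -0.0, -0.1]
grip_width: 0.094
```

Request:
arm_command:
  deltas:
    - {"grip": 0.3,"linear": [0,0,0]}
    - {"grip": 0.3,"linear": [0,0,0]}
    - {"grip": 0.3,"linear": [0,0,0]}
    - {"grip": 0.3,"linear": [0,0,0]}
    - {"grip": 0.3,"linear": [0,0,0]}
    - {"grip": 0.3,"linear": [0,0,0]}
    - {"grip": 0.3,"linear": [0,0,0]}
    - {"grip": 0.3,"linear": [0,0,0]}
  newtons: 35

```text
invalid input at $.deltas[0]: expected keys grip, linear, twist
```

Request:
arm_command:
  deltas:
    - {"grip": 1,"linear": [0,4,0],"twist": [0,0,0]}
    - {"grip": 0,"linear": [0,0,0],"twist": [0,0,0]}
    - {"grip": 0,"linear": [0,0,0],"twist": [0,0,0]}
    - {"grip": 0,"linear": [0,0,0],"twist": [0,0,0]}
    - {"grip": 0,"linear": [0,0,0],"twist": [0,0,0]}
    - {"grip": 0,"linear": [0,0,0],"twist": [0,0,0]}
    - {"grip": 0,"linear": [0,0,0],"twist": [0,0,0]}
    - {"grip": 0,"linear": [0,0,0],"twist": [0,0,0]}
    - {"grip": 0,"linear": [0,0,0],"twist": [0,0,0]}
  newtons: 35

```text
clock: 3.73
eef_pos: [0.5719, 0.0271, 0.0655]
tool_rot: [0.706, -0.706, -0.037, 0.037]
ft_force: [0.5, 1.5, 0.4]
grip_width: 0.0499
```

Gripped at 49.9 mm, as expected. Now a slow vertical lift.

Request:
arm_command:
  deltas:
    - {"grip": 0,"linear": [0,-2,0],"twist": [0,0,0]}
    - {"grip": 0,"linear": [0,-5,0],"twist": [0,0,0]}
    - {"grip": 0,"linear": [0,-8,0],"twist": [0,0,0]}
    - {"grip": 0,"linear": [0,-12,0],"twist": [0,0,0]}
    - {"grip": 0,"linear": [0,-14,0],"twist": [0,0,0]}
    - {"grip": 0,"linear": [0,-12,0],"twist": [0,0,0]}
    - {"grip": 0,"linear": [0,-8,0],"twist": [0,0,0]}
    - {"grip": 0,"linear": [0,-4,0],"twist": [0,0,0]}
    - {"grip": 0,"linear": [0,0,0],"twist": [0,0,0]}

```text
clock: 4.48
eef_pos: [0.5725, 0.0268, 0.1315]
tool_rot: [0.706, -0.706, -0.037, 0.036]
ft_force: [-0.3, 0.5, -2.6]
grip_width: 0.05
```

```bash
python3 - <<'E'
from h import *
from station import bot,eyes
np.set_printoptions(precision=4,suppress=True)
s=bot.sense();print(s["eef_pos"],s["ft_force"],s["grip_width"],rel(s,[.571,-.175,.14],0))
c=eyes.read_camera("side");cv2.imwrite("pics/s3.png",cv2.resize(c["frame"][80:280,240:480,::-1],None,fx=3,fy=3,interpolation=2))
E
```

```text
[0.5725 0.0268 0.1315] [-0.3225  0.523  -2.6498] 0.05003784523877367 (array([ -22.439 ,   -8.5028, -200.5037]), array([-0.    ,  0.1041,  0.0018]))
```

View pics/s3.png

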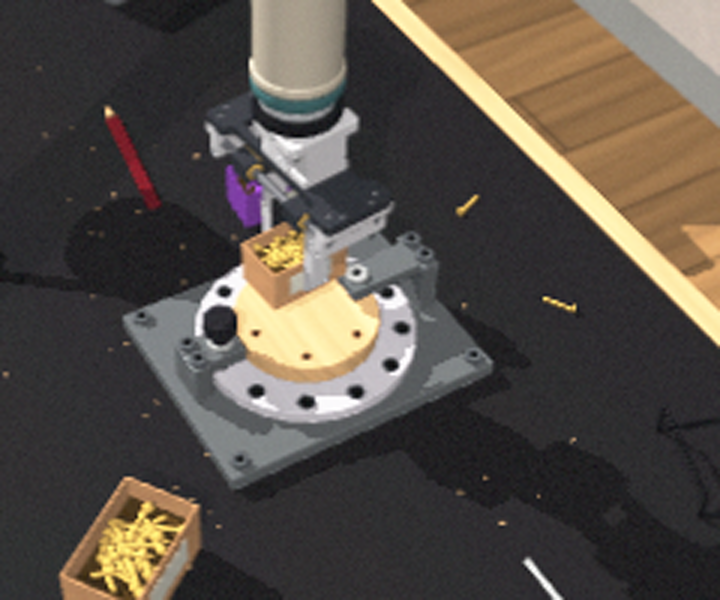

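Request:
arm_command:
  deltas:
    - {"grip": 0,"linear": [-1,0,-8],"twist": [0,0,0]}
    - {"grip": 0,"linear": [-2,0,-17],"twist": [0,0.02,0]}
    - {"grip": 0,"linear": [-2,0,-25],"twist": [0,0.02,0]}
    - {"grip": 0,"linear": [-2,0,-28],"twist": [0,0.02,0]}
    - {"grip": 0,"linear": [-2,0,-30],"twist": [0,0.02,0]}
    - {"grip": 0,"linear": [-2,0,-28],"twist": [0,0.02,0]}
    - {"grip": 0,"linear": [-1,0,-25],"twist": [0,0,0]}
    - {"grip": 0,"linear": [0,0,-20],"twist": [0,0,0]}
    - {"grip": 0,"linear": [0,0,-12],"twist": [0,0,0]}
    - {"grip": 0,"linear": [0,0,-5],"twist": [0,0,0]}

```text
clock: 5.37
eef_pos: [0.5677, -0.1748, 0.1297]
tool_rot: [-0.707, 0.707, -0.0, -0.001]
ft_force: [-0.5, 0.3, -2.1]
grip_width: 0.0498
```

Request:
arm_command:
  deltas:
    - {"grip": 0,"linear": [0,0,0],"twist": [0,0,0]}
    - {"grip": 0,"linear": [0,0,0],"twist": [0,0,0]}
    - {"grip": 0,"linear": [0,0,0],"twist": [0,0,0]}

```text
clock: 5.62
eef_pos: [0.5689, -0.1694, 0.1303]
tool_rot: [0.708, -0.707, -0.002, 0.002]
ft_force: [1.0, 0.9, -3.0]
grip_width: 0.0498
```

```bash
python3 - <<'E'
from h import *
from station import bot,eyes
np.set_printoptions(precision=4,suppress=True)
s=bot.sense();print(s["eef_pos"],s["ft_force"],s["grip_width"],rel(s,[.571,-.175,.0095],1))
c=eyes.read_camera("side");cv2.imwrite("pics/s4.png",cv2.resize(c["frame"][120:320,260:500,::-1],None,fx=3,fy=3,interpolation=2))
E
```

```text
[ 0.5689 -0.1694  0.1303] [ 1.0433  0.8716 -3.0008] 0.04976805167099164 (array([  2.0977, 120.7596,  -5.7686]), array([-0.0015, -0.0108, -0.0003]))
```

View pics/s4.png

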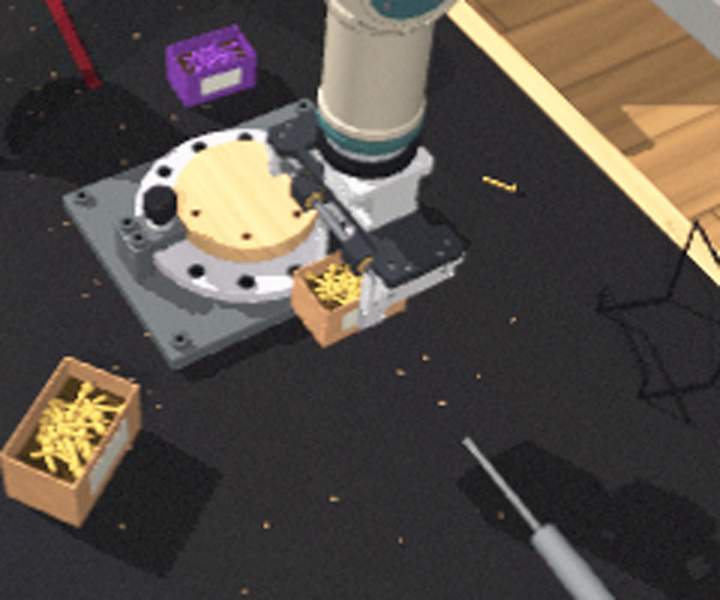

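Request:
arm_command:
  deltas:
    - {"grip": 0,"linear": [0,6,-3],"twist": [0,0,0]}
    - {"grip": 0,"linear": [0,14,-3],"twist": [0,0,0]}
    - {"grip": 0,"linear": [0,18,0],"twist": [0,0,0]}
    - {"grip": 0,"linear": [0,20,0],"twist": [0,0,0]}
    - {"grip": 0,"linear": [0,20,0],"twist": [0,0,0]}
    - {"grip": 0,"linear": [0,16,0],"twist": [0,0,0]}
    - {"grip": 0,"linear": [0,10,0],"twist": [0,0,0]}
    - {"grip": 0,"linear": [0,5,0],"twist": [0,0,0]}
    - {"grip": 0,"linear": [0,2,0],"twist": [0,0,0]}
    - {"grip": 0,"linear": [0,0,0],"twist": [0,0,0]}

```text
clock: 6.5
eef_pos: [0.569, -0.1775, 0.0195]
tool_rot: [0.707, -0.707, -0.002, 0.002]
ft_force: [0.1, 0.3, -4.0]
grip_width: 0.05
```

Request:
arm_command:
  deltas:
    - {"grip": 0,"linear": [0,0,0],"twist": [0,0,0]}
    - {"grip": 0,"linear": [0,1,0],"twist": [0,0,0]}
    - {"grip": 0,"linear": [0,1,0],"twist": [0,0,0]}
    - {"grip": 0,"linear": [0,1,0],"twist": [0,0,0]}
    - {"grip": 0,"linear": [0,1,0],"twist": [0,0,0]}

```text
clock: 6.92
eef_pos: [0.5689, -0.1777, 0.0157]
tool_rot: [-0.707, 0.707, 0.002, -0.001]
ft_force: [0.2, -0.4, -3.4]
grip_width: 0.0495
```

Request:
arm_command:
  deltas:
    - {"grip": 0,"linear": [0,1,0],"twist": [0,0,0]}
    - {"grip": 0,"linear": [0,1,0],"twist": [0,0,0]}
    - {"grip": 0,"linear": [0,1,0],"twist": [0,0,0]}
    - {"grip": 0,"linear": [0,1,0],"twist": [0,0,0]}
    - {"grip": 0,"linear": [0,0,0],"twist": [0,0,0]}

```text
clock: 7.33
eef_pos: [0.5686, -0.1776, 0.0112]
tool_rot: [0.707, -0.707, -0.001, 0.002]
ft_force: [0.3, 0.6, -3.0]
grip_width: 0.0499
```

Request:
arm_command:
  deltas:
    - {"grip": 0,"linear": [0,1,0],"twist": [0,0,0]}
    - {"grip": 0,"linear": [0,0.5,0],"twist": [0,0,0]}
    - {"grip": 0,"linear": [0,0,0],"twist": [0,0,0]}

```text
clock: 7.58
eef_pos: [0.5687, -0.1776, 0.0098]
tool_rot: [0.707, -0.707, -0.001, 0.002]
ft_force: [0.1, -0.4, -2.7]
grip_width: 0.05
```

Request:
arm_command:
  deltas:
    - {"grip": 0,"linear": [0,1,0],"twist": [0,0,0]}
    - {"grip": 0,"linear": [0,0,0],"twist": [0,0,0]}
    - {"grip": 0,"linear": [0,0,0],"twist": [0,0,0]}

```text
clock: 7.83
eef_pos: [0.5688, -0.1777, 0.0095]
tool_rot: [-0.707, 0.707, 0.002, -0.001]
ft_force: [-1.5, 0.3, 4.4]
grip_width: 0.0495
```

Contact: the vertical force went from -3 to +4.4 N. I'll release, then rise.

Request:
arm_command:
  deltas:
    - {"grip": 0.7,"linear": [0,0,0],"twist": [0,0,0]}
    - {"grip": 0.9,"linear": [0,0,0],"twist": [0,0,0]}
    - {"grip": 0.9,"linear": [0,0,0],"twist": [0,0,0]}
    - {"grip": 0.9,"linear": [0,0,0],"twist": [0,0,0]}
    - {"grip": 0.9,"linear": [0,0,0],"twist": [0,0,0]}
    - {"grip": 0.9,"linear": [0,0,0],"twist": [0,0,0]}
    - {"grip": 0.9,"linear": [0,0,0],"twist": [0,0,0]}

```text
clock: 8.42
eef_pos: [0.5687, -0.1777, 0.0089]
tool_rot: [0.707, -0.707, -0.001, 0.001]
ft_force: [0.3, 0.3, 0.4]
grip_width: 0.0845
```

```bash
python3 - <<'E'
from h import *
from station import bot,eyes
np.set_printoptions(precision=4,suppress=True)
s=bot.sense();print(s["eef_pos"],s["ft_force"],s["grip_width"])
c=eyes.read_camera("side");cv2.imwrite("pics/s5.png",cv2.resize(c["frame"][120:320,260:500,::-1],None,fx=3,fy=3,interpolation=2))
E
```

```text
[ 0.5687 -0.1777  0.0089] [0.2995 0.2986 0.3876] 0.08449341146625765
```

View pics/s5.png

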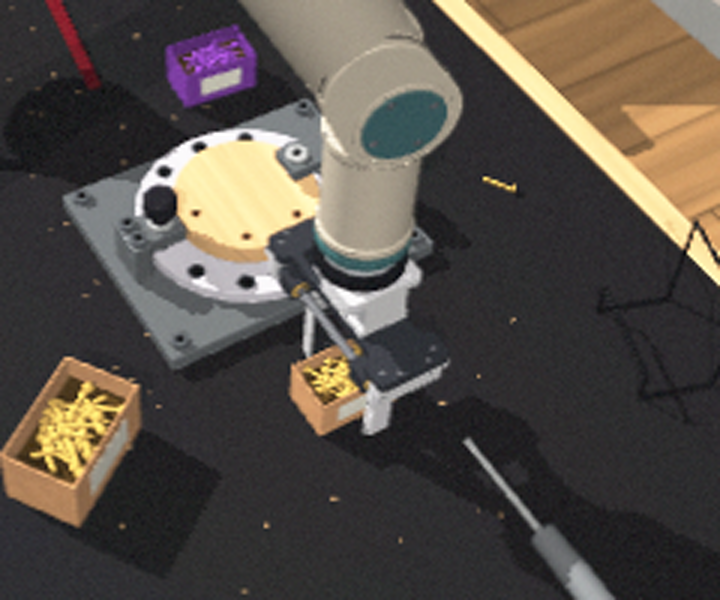

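The carton stands upright on the bench, clear of the plate. I'll rise straight up, then go over the knob.

Request:
arm_command:
  deltas:
    - {"grip": 0.9,"linear": [0,-8,0],"twist": [0,0,0]}
    - {"grip": 0.9,"linear": [0,-20,0],"twist": [0,0,0]}
    - {"grip": 0.9,"linear": [0,-30,0],"twist": [0,0,0]}
    - {"grip": 0.9,"linear": [0,-35,0],"twist": [0,0,0]}
    - {"grip": 0.9,"linear": [0,-35,0],"twist": [0,0,0]}
    - {"grip": 0.9,"linear": [-5,-25,20],"twist": [0,0,0]}
    - {"grip": 0.9,"linear": [-10,-10,30],"twist": [0,0,0]}
    - {"grip": 0.9,"linear": [-10,0,35],"twist": [0,0,0]}
    - {"grip": 0.9,"linear": [-12,0,35],"twist": [0,0,0]}
    - {"grip": 0.9,"linear": [-12,0,35],"twist": [0,0,0]}

```text
clock: 9.3
eef_pos: [0.5187, -0.0216, 0.1731]
tool_rot: [0.707, -0.707, -0.002, 0.001]
ft_force: [0.4, 0.3, -0.0]
grip_width: 0.0846
```

Request:
arm_command:
  deltas:
    - {"grip": 0.9,"linear": [-10,0,30],"twist": [0,0,0]}
    - {"grip": 0.9,"linear": [-8,0,20],"twist": [0,0,0]}
    - {"grip": 0.9,"linear": [-4,0,7],"twist": [0,0,0]}
    - {"grip": 0.9,"linear": [0,0,0],"twist": [0,0,0]}
    - {"grip": 0.9,"linear": [0,0,0],"twist": [0,0,0]}
    - {"grip": 0.9,"linear": [0,0,0],"twist": [0,0,0]}

```text
clock: 9.8
eef_pos: [0.4977, 0.032, 0.1722]
tool_rot: [-0.707, 0.707, 0.001, -0.0]
ft_force: [0.9, 0.3, 0.1]
grip_width: 0.0845
```

```bash
python3 - <<'E'
from h import *
from station import bot,eyes
import pickle
np.set_printoptions(precision=4,suppress=True)
s=bot.sense();print(s["eef_pos"],s["ft_force"],s["grip_width"],rel(s,[.496,.0345,.073],1))
c=eyes.read_camera("wrist");cv2.imwrite("pics/w6.png",c["frame"][:,:,::-1]);pickle.dump((s,c),open("w6.pkl","wb"))
c=eyes.read_camera("side");cv2.imwrite("pics/s6.png",cv2.resize(c["frame"][120:320,260:500,::-1],None,fx=3,fy=3,interpolation=2))
E
```

```text
[0.4977 0.032  0.1722] [0.8937 0.2844 0.0969] 0.08452910897478806 (array([-1.7598, 99.1709,  2.5914]), array([ 0.001 , -0.016 ,  0.0009]))
```

View pics/w6.png

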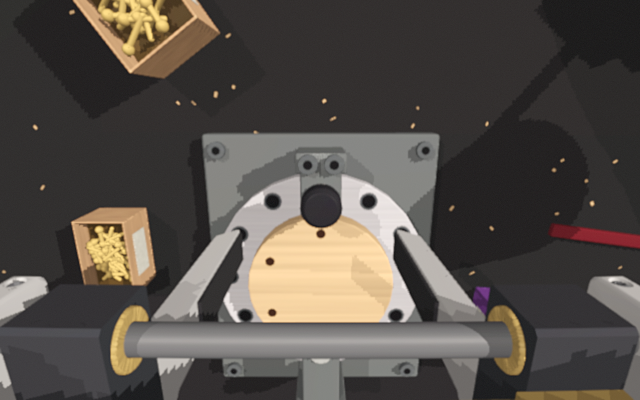

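View pics/s6.png

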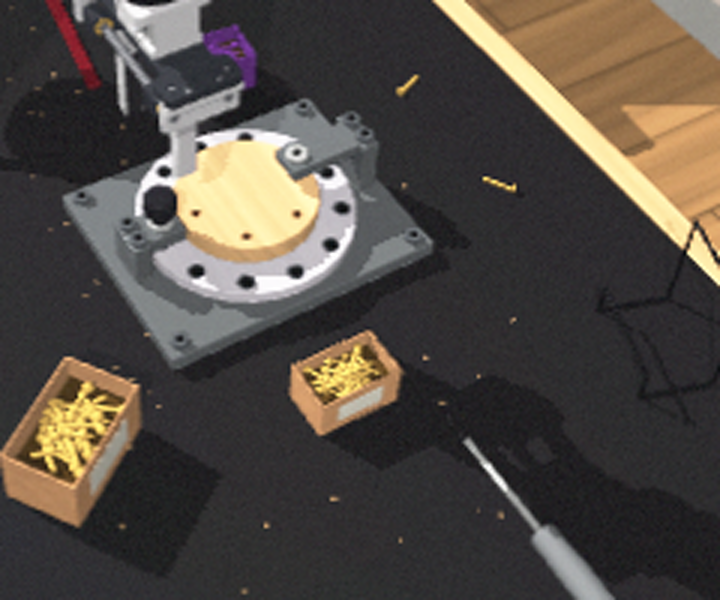

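```bash
python3 - <<'E'
from h import *
import pickle
np.set_printoptions(precision=4,suppress=True)
s,c=pickle.load(open("w6.pkl","rb"))
i=c["frame"][150:250,260:390,::-1];cv2.imwrite("pics/w6c.png",cv2.resize(i,None,fx=6,fy=6,interpolation=2))
print(atz(c,[(321,205),(301,205),(341.5,205)],.098,s))
E
```

```text
[[0.4963 0.0339 0.098 ]
 [0.4963 0.0185 0.098 ]
 [0.4963 0.0496 0.098 ]]
```

View pics/w6c.png

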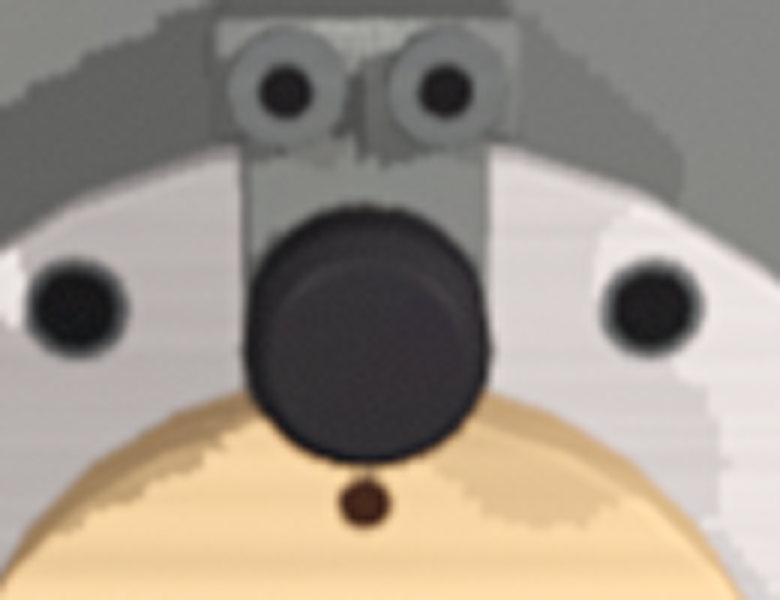

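Request:
arm_command:
  deltas:
    - {"grip": 0.9,"linear": [0,10,2],"twist": [0,0,0]}
    - {"grip": 0.9,"linear": [0,20,0],"twist": [0,0,0]}
    - {"grip": 0.9,"linear": [0,25,0],"twist": [0,0,0]}
    - {"grip": 0.9,"linear": [0,20,0],"twist": [0,0,0]}
    - {"grip": 0.9,"linear": [0,14,0],"twist": [0,0,0]}
    - {"grip": 0.9,"linear": [0,7,0],"twist": [0,0,0]}
    - {"grip": 0.9,"linear": [0,0,0],"twist": [0,0,0]}
    - {"grip": 0.9,"linear": [0,0,0],"twist": [0,0,0]}
    - {"grip": 0.9,"linear": [0,0,0],"twist": [0,0,0]}

```text
clock: 10.65
eef_pos: [0.4977, 0.0357, 0.0767]
tool_rot: [0.707, -0.707, -0.002, 0.001]
ft_force: [-0.4, 0.2, -0.0]
grip_width: 0.0845
```

```bash
python3 - <<'E'
from h import *
from station import bot,eyes
np.set_printoptions(precision=4,suppress=True)
s=bot.sense();print(s["eef_pos"],s["ft_force"],s["grip_width"],rel(s,[.497,.034,.073],1))
c=eyes.read_camera("wrist");cv2.imwrite("pics/w7.png",c["frame"][:,:,::-1])
c=eyes.read_camera("side");cv2.imwrite("pics/s7.png",cv2.resize(c["frame"][120:270,260:410,::-1],None,fx=4,fy=4,interpolation=2))
E
```

```text
[0.4977 0.0357 0.0767] [-0.3684  0.167  -0.0185] 0.0844791159913783 (array([-0.6832,  3.6967, -1.7428]), array([-0.0001, -0.014 ,  0.0015]))
```

View pics/w7.png

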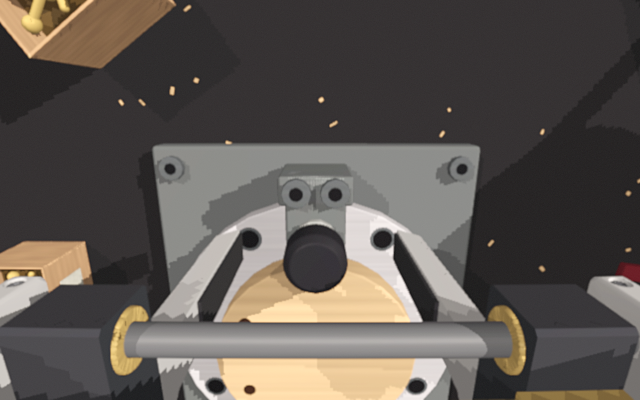

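View pics/s7.png

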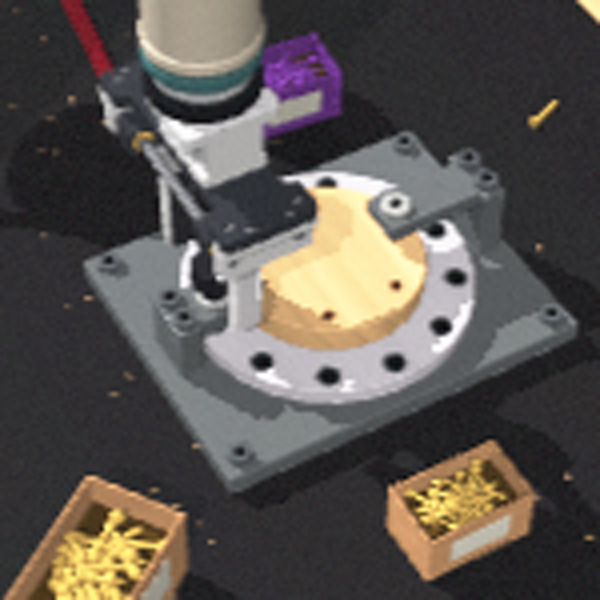

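Request:
arm_command:
  deltas:
    - {"grip": 0.9,"linear": [0,3,-1.5],"twist": [0,0,0]}
    - {"grip": 0.5,"linear": [0,0,0],"twist": [0,0,0]}
    - {"grip": 0,"linear": [0,0,0],"twist": [0,0,0]}
    - {"grip": 0,"linear": [0,0,0],"twist": [0,0,0]}
    - {"grip": 0,"linear": [0,0,0],"twist": [0,0,0]}
    - {"grip": 0,"linear": [0,0,0],"twist": [0,0,0]}
    - {"grip": 0,"linear": [0,0,0],"twist": [0,0,0]}
    - {"grip": 0,"linear": [0,0,0],"twist": [0,0,0]}
    - {"grip": 0,"linear": [0,0,0],"twist": [0,0,0]}
    - {"grip": 0,"linear": [0,0,0],"twist": [0,0,0]}
  newtons: 60

```text
clock: 11.58
eef_pos: [0.4968, 0.0344, 0.073]
tool_rot: [-0.707, 0.707, 0.001, -0.001]
ft_force: [1.1, 0.2, 0.0]
grip_width: 0.0323
```

Request:
arm_command:
  deltas:
    - {"grip": 0,"linear": [0,0,0],"twist": [0,0,0]}
    - {"grip": 0,"linear": [0,0,0],"twist": [0,0,0]}
    - {"grip": 0,"linear": [0,0,0],"twist": [0,0,0]}
    - {"grip": 0,"linear": [0,0,0],"twist": [0,0,0]}

```text
clock: 11.92
eef_pos: [0.4969, 0.0344, 0.073]
tool_rot: [-0.707, 0.707, 0.001, -0.001]
ft_force: [0.3, 0.3, 0.3]
grip_width: 0.032
```

Request:
arm_command:
  deltas:
    - {"grip": 0,"linear": [0,-2,0],"twist": [0,0,0]}
    - {"grip": 0,"linear": [0,-2,0],"twist": [0,0,0]}
    - {"grip": 0,"linear": [0,-2,0],"twist": [0,0,0]}
    - {"grip": 0,"linear": [0,-2,0],"twist": [0,0,0]}
    - {"grip": 0,"linear": [0,-2,0],"twist": [0,0,0]}
    - {"grip": 0,"linear": [0,0,0],"twist": [0,0,0]}
    - {"grip": 0,"linear": [0,0,0],"twist": [0,0,0]}

```text
clock: 12.5
eef_pos: [0.4968, 0.0344, 0.0829]
tool_rot: [-0.707, 0.707, 0.001, -0.001]
ft_force: [2.3, -1.1, -10.9]
grip_width: 0.0319
```

Request:
arm_command:
  deltas:
    - {"grip": 0,"linear": [0,-1.5,0],"twist": [0,0,0]}
    - {"grip": 0,"linear": [0,-1.5,0],"twist": [0,0,0]}
    - {"grip": 0,"linear": [0,-1.5,0],"twist": [0,0,0]}
    - {"grip": 0,"linear": [0,0,0],"twist": [0,0,0]}
    - {"grip": 0,"linear": [0,0,0],"twist": [0,0,0]}

```text
clock: 12.92
eef_pos: [0.4968, 0.0344, 0.0874]
tool_rot: [-0.707, 0.707, 0.001, -0.001]
ft_force: [3.0, -2.2, -12.4]
grip_width: 0.032
```

Request:
arm_command:
  deltas:
    - {"grip": 0,"linear": [0,-1,0],"twist": [0,0,0]}
    - {"grip": 0,"linear": [0,0,0],"twist": [0,0,0]}
    - {"grip": 0,"linear": [0,0,0],"twist": [0,0,0]}
    - {"grip": 0,"linear": [0,0,0],"twist": [0,0,0]}

```text
clock: 13.25
eef_pos: [0.4967, 0.0344, 0.0881]
tool_rot: [-0.707, 0.707, 0.001, -0.002]
ft_force: [4.3, -1.4, -20.6]
grip_width: 0.032
```

```bash
python3 - <<'E'
from h import *
from station import bot,eyes
np.set_printoptions(precision=4,suppress=True)
s=bot.sense();print(s["eef_pos"],s["ft_force"],s["grip_width"])
c=eyes.read_camera("wrist");cv2.imwrite("pics/w8.png",c["frame"][:,:,::-1])
c=eyes.read_camera("side");cv2.imwrite("pics/s8.png",cv2.resize(c["frame"][120:270,260:410,::-1],None,fx=4,fy=4,interpolation=2))
c=eyes.read_camera("top");cv2.imwrite("pics/t8.png",c["frame"][:,:,::-1])
E
```

```text
[0.4967 0.0344 0.0881] [  4.2666  -1.3908 -20.6136] 0.03195878047367533
```

View pics/s8.png

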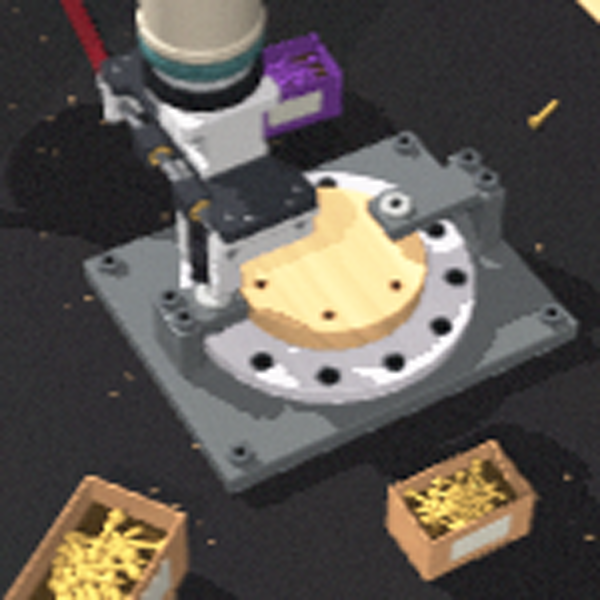

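View pics/w8.png

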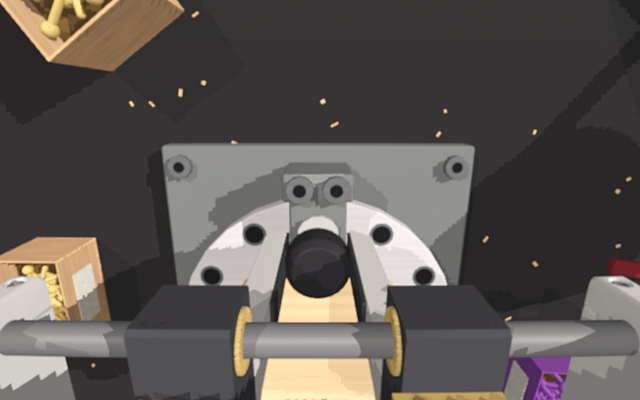

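View pics/t8.png

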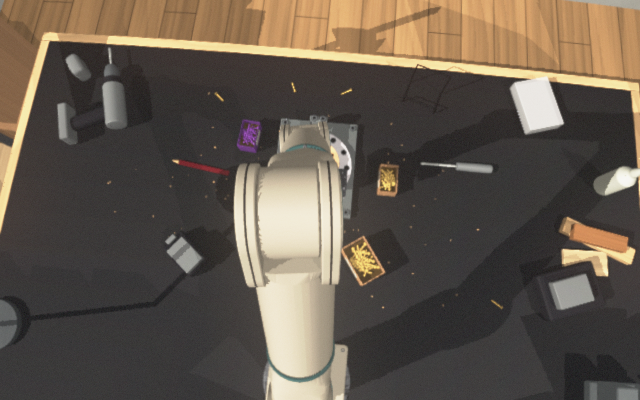

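The stop is reached: 15.1 mm of lift, and the force jumped from 12.4 to 20.6 N. The neck shows below the knob, the carton stands clear at top (388,180), and the bystanders haven't moved. I'll hold for a while to check for creep.

Request:
arm_command:
  deltas:
    - {"grip": 0,"linear": [0,0,0],"twist": [0,0,0]}
    - {"grip": 0,"linear": [0,0,0],"twist": [0,0,0]}
    - {"grip": 0,"linear": [0,0,0],"twist": [0,0,0]}
    - {"grip": 0,"linear": [0,0,0],"twist": [0,0,0]}
    - {"grip": 0,"linear": [0,0,0],"twist": [0,0,0]}
    - {"grip": 0,"linear": [0,0,0],"twist": [0,0,0]}
    - {"grip": 0,"linear": [0,0,0],"twist": [0,0,0]}
    - {"grip": 0,"linear": [0,0,0],"twist": [0,0,0]}
    - {"grip": 0,"linear": [0,0,0],"twist": [0,0,0]}
    - {"grip": 0,"linear": [0,0,0],"twist": [0,0,0]}

```text
clock: 14.23
eef_pos: [0.4967, 0.0344, 0.0881]
tool_rot: [-0.707, 0.707, 0.001, -0.002]
ft_force: [4.7, -1.4, -21.6]
grip_width: 0.0323
```

Steady, no creep.

```bash
python3 -c "
from station import bot
print(bot.hand_in()); s=bot.sense(); print(s['clock'],s['eef_pos'],s['ft_force'],s['grip_width'])"
```

```text
the job is handed in; nothing more can be done
None
the job is handed in; nothing more can be done
```

I moved the small kraft carton off the disc and stood it upright on the open bench at about (0.57, -0.18), right of the jig. I then pulled the plunger up to its stop by its knob and handed in at about 14 s, still holding it; no verdict was given.

- **Plunger:** it was lifted 15.1 mm, and the pull rose from 12.4 to about 21 N against the stop. It did not creep over a 0.8 s hold at 60 N grip (opening 32 mm).
- **Carton:** the pictures showed it upright, released and clear of the jig.
- **Bystanders:** screwdriver, pencil and battery pack looked unmoved by eye in the top view; I did not re-measure their positions.
- **Disagreement:** the cameras differed by 2 to 5 mm on the jig and carton positions. No check failed.

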